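Turn two moulded parts to their inspection poses

TASK

Get the two parts on the light box ready for inspection, using only pushes of the fingertips: push the tall windowed housing over backwards so that it lies flat on its back with its window facing up, and tip the fallen bracket up so that it stands on its foot with its long leg upright. Do either one first; each stays on the light box roughly where it is (do not shove it along), and neither is ever picked up. Leave all the other parts and things where they are.

Things in the scene. Friction and masses are not known exactly. Their poses are not given: they have to be found in the camera images.
- lightbox: Fixed cream light box with a flat white top, 360 (x) by 620 (y) by 50 mm high; its place and yaw vary. Origin at the centre of its underside, on the table, z up; the white top is 50 mm above the table. Loose grey parts stand or lie on it.
- housing: Tall grey housing, to be laid on its back: 45 (x) by 60 (y) by 110 mm high, 0.11 to 0.23 kg, loose, standing on end. Origin at the centre of its underside, z up. Window face at x = -22.5 mm, looking towards the robot within 40 degrees: a recess 6 deep, 42 wide, 25 to 78 mm up, with a flat rim from 78 to 110 mm up. Plain back at x = +22.5 mm. Lying on its back, its x axis points down.
- housing_center (a point): Centre of the tall housing: 55 mm above the light box while it stands, 22.5 mm when it lies on its back.
- housing_heel (a point): Middle of the tall housing's lower back edge (x = 22.5, z = 0 mm in its frame), about which it tips. It stays down on the light box. Pushed on the rim above the window the housing tips rather than slides, and past about 22 degrees it falls by itself.
- bracket: Fallen grey bracket, an L 50 mm wide (y), 0.08 to 0.17 kg, loose, to be stood on its foot. Its leg, 10 mm thick, lies flat from the origin 90 mm along -x, towards the robot within 40 degrees; its foot sticks up at the far end: x -20 to 0 mm, z 0 to 65 mm. Origin: middle of the outer corner edge, on the light box; z up along the foot. Stood up, its x axis points down, the leg 90 mm high.
- bracket_footend (a point): Middle of the top edge of the bracket's foot, inner face (x = -20, z = 65 mm in its frame). Pushed towards +x near here, the bracket turns about its corner edge with little sliding; past about 50 degrees it falls by itself, the foot flat beyond the corner. Pushed low on the foot it slides instead.
- short_housing: Leave alone: a standing housing of the same looks but only 55 mm high (45 x 60 mm footprint), in the middle of the light box. Origin at the centre of its underside.
- standing_bracket: Leave alone: a bracket like the other, already standing on its foot, 90 mm high, 65 x 50 mm footprint, at the far middle of the light box. Origin at the centre of its underside.
- loupe: Leave alone: black round loupe, 38 mm diameter, 34 mm high, at the near middle of the light box. Origin at the centre of its underside.
- lens_cap: Leave alone: black disc, 92 mm diameter, 23 mm high, on the table to the robot's right of the light box. Origin at the centre of its underside.
- calculator: Leave alone: pocket calculator, 100 x 160 x 21 mm, on the table to the left of the light box. Origin at the centre of its underside.
- pen: Leave alone: marker pen 130 mm long, 12 mm thick, on the table to the right of the light box. Origin at the centre of its underside.
Things that resemble listed ones, but are neither listed nor needed, are in the scene too. What is shaped like the bracket but blue is not meant. What is shaped like the housing but blue is not meant.

How it is judged:
By the outcome, as a careful person would: the job done as asked, in the order asked, and still so for the second after the job is handed in, with the robot touching nothing.
It also fails if it takes over 42 s, if anything falls off the work surface, if the arm or the gripper's body presses on something with over 40 N, if the wrist force passes 120 N, or if a joint passes its speed limit or range.

ROBOT

A 6-joint arm with a two-finger parallel gripper is mounted at the origin on the work surface. World frame = base frame: x ahead of the robot, y to its left, z up, the work surface at z = 0. Lengths are in m, angles in rad, forces in N, time in s.
With the tool pointing down it reaches from about 0.35 to 0.775 m from the base axis. Payload 7.3 kg.
Tool frame: the origin (TCP) lies at the very end of the fingers, on their centre line; the grasp point (between the pads) lies 19 mm behind it; z points along the fingers, y is the line along which they close (so a half turn about z gives the same grasp; the last joint's range is limited). The gripper opens to 92 mm and grips with 3 to 60 N. Pads are 19 mm wide; open, the fingers measure 130 mm over their backs; the gripper's body (75 mm by 190 mm) begins 47 mm behind the grasp point.
Start: joints at [-1.263, 0.342, 1.524, -0, 1.275, -0.146], TCP at [0.23, -0.472, 0.227] pointing down, gripper open.
Joint ranges: [-2.53, 2.53], [-0.77, 2.02], [0.04, 2.7], [-1, 4.14], [0.28, 2.66], [-3.11, 3.11]. Speed limits (rad/s): [2.57, 2.57, 3.14, 3.14, 3.14, 3.14].

INTERFACE

Orientations are given as [roll, pitch, yaw] about the fixed x, y, z axes, in that order (R = Rz(yaw) Ry(pitch) Rx(roll)).
In Python, from cell import robot gives the robot as it stands. The module is installed in compiled form; this text tells all that it offers.
- The arm moves only by the tool arm_command, never from a script. Its argument "moves" is a list of rows, each a list of 3 entries, a list of its own where there are three numbers: the shift along the tool's x, y, z in m, then the turn, a rotation vector about the tool's x, y, z in rad, then the finger opening in m, from 0 to 0.0918. In form: [[[dx, dy, dz], [ax, ay, az], claw], ...]. A call has exactly 5 rows; each row is the pose to reach, as a shift and turn from the pose commanded when the call began, along the tool's axes at that moment; what a row does not reach only later rows make up. A row lasts 1/10 s, in which the tool goes at most 50 mm and 8.59 degrees, less where a joint would pass 70% of its speed; a pose out of reach is approached as far as the arm can. A call with a gripper value outside its range is refused whole. The fingers move at their own pace and stop on an object; "squeeze" is the grip in N (left out, the last holds). Time passes only in rows, so rows that repeat a pose let the fingers close, or fill a call up. It gives the time, the measured TCP pose, the force, the opening and the grip force at its end, in the units of the state.
- robot.observe(): the state, without advancing time (a new reading comes with each control period).
- robot.read_camera(name): name is "side" or "top"; returns the picture (420x560x3 uint8, red, green, blue); there is no depth.
- robot.camera_model(name): a dict with "fx", "fy", "cx", "cy" (pixels), "R" (3x3) and "t" (3): a world point X has camera coordinates R X + t. Camera axes: x right, y down, z forward; pixel columns grow to the right and rows downward; lengths in m; the calibration is good to about 2 mm. A picture is of the moment at which its call begins. camera_model takes no time and is no camera call.
- robot.hand_in(): hands the job in; it is judged then, once.
The state is a dict: "time": time; "qpos": joint angles; "qvel": joint speeds; "joint_efforts": joint torques, N m; "tool_pos": TCP position; "tool_rot": TCP orientation; "contact_force": force on the tool from outside, world axes, zero at the start; "torque": the same for the moment, N m; "opening": finger opening in m; "grip_force": force on a finger pad.
Only numpy, scipy, OpenCV 4.12 (cv2) and the standard library are available. Lean on these libraries where they do the work, as an engineer would, in place of code of your own. Each camera call takes 0.05 s, during which the arm holds its last target. There are 200 camera calls.

## Working session

There is one attempt and no reset: what is moved stays moved. The work goes in short steps, Python scripts to look and compute and a tool call to move; the robot and the scene stay as the last step left them, time stands still between calls to the robot, and variables do not carry over. Pictures are saved under pics/ and viewed, at most 10 in all, crops included, and the job is handed in when it is done.

Besides the shell and the picture viewer there is one more tool, called after "Request:" as name([rows], argument=value, ...), one row to a line, values as JSON. arm_command: Moves the arm, as the interface text tells. Its arguments: {"type":"object","properties":{"moves":{"type":"array"},"squeeze":{"type":"number"}},"required":["moves"]}

```bash
mkdir -p pics; cat > h.py <<'E'
import numpy as np, cv2
from cell import robot
def snap(n,f):
    im=robot.read_camera(n); cv2.imwrite(f,cv2.cvtColor(im,cv2.COLOR_RGB2BGR)); return im
def ray(n,u,v):
    m=robot.camera_model(n); R=np.array(m["R"]);t=np.array(m["t"])
    d=R.T@np.array([(u-m["cx"])/m["fx"],(v-m["cy"])/m["fy"],1]); return -R.T@t,d
def onplane(n,u,v,z):
    c,d=ray(n,u,v); return c+d*(z-c[2])/d[2]
def proj(n,X):
    m=robot.camera_model(n); p=np.array(m["R"])@np.array(X)+np.array(m["t"]); return np.array([m["fx"]*p[0]/p[2]+m["cx"],m["fy"]*p[1]/p[2]+m["cy"]])
E
python3 - <<'E'
from h import *
snap("top","pics/top0.png");snap("side","pics/side0.png")
for n in("top","side"): print(n,ray(n,280,210))
s=robot.observe();print(s["time"],s["tool_pos"],s["tool_rot"])
E
```

```text
top (array([0.20623168, 0.00981149, 1.59315449]), array([ 0.17417181, -0.00488531, -0.9847938 ]))
side (array([ 0.39542282, -0.94898056,  1.0241565 ]), array([ 0.0732337 ,  0.7264057 , -0.68341556]))
0.1 [ 0.23008772 -0.47152532  0.22610768] [-3.14025921e+00 -1.97702155e-04  4.53833501e-01]
```

View pics/top0.png

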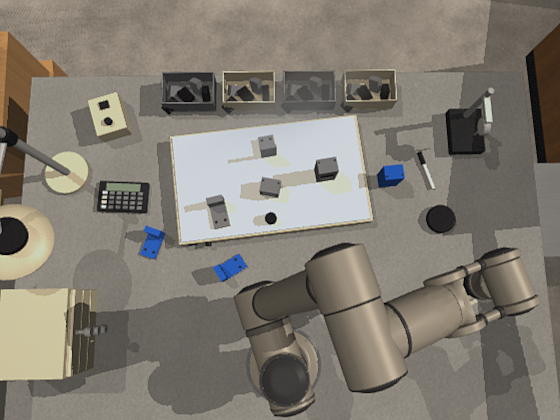

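View pics/side0.png

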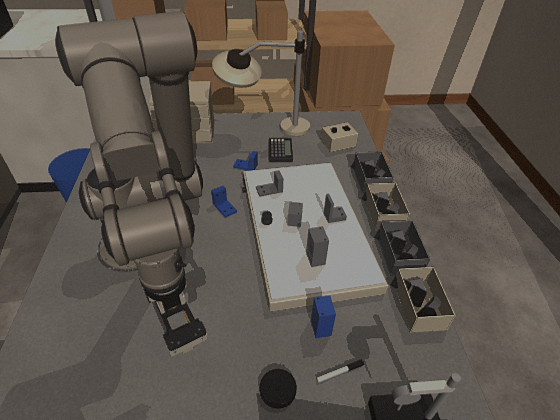

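In the top view, the housing candidates are grey at (326,168), grey at (270,187) and blue at (390,175). The bracket candidates are grey at (218,211), grey at (267,146) and blue at (152,243) and (231,267). The tall grey housing at (326,168) and the fallen grey bracket at (218,211) fit the description. I'll confirm with an enlarged crop.

```bash
python3 - <<'E'
import cv2,numpy as np
t=cv2.imread("pics/top0.png");s=cv2.imread("pics/side0.png")
f=lambda i,x,y,w,h,k:cv2.resize(i[y:y+h,x:x+w],None,fx=k,fy=k,interpolation=cv2.INTER_CUBIC)
a=f(t,300,140,50,50,6);b=f(t,195,185,50,50,6);c=f(s,290,215,50,50,6);d=f(s,250,160,50,50,6)
cv2.imwrite("pics/crop.png",np.vstack([np.hstack([a,b]),np.hstack([c,d])])[:600])
E
```

```text
(no output)
```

View pics/crop.png

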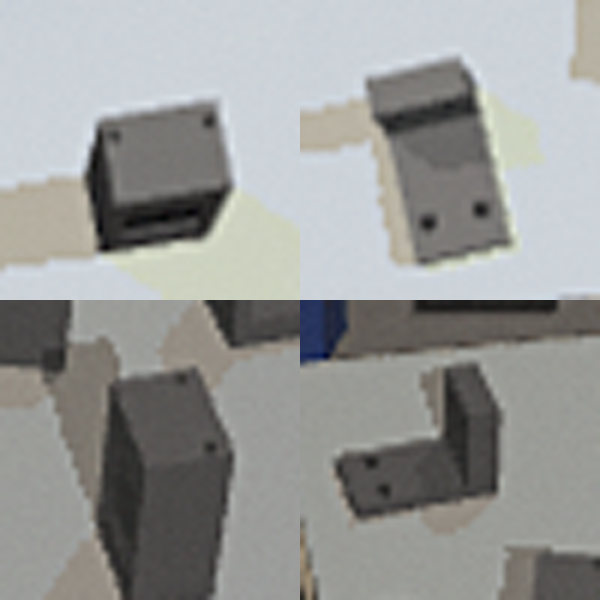

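The crop shows the tall grey housing with its window recess facing the robot (top row, left) and the fallen grey bracket with its foot up at the far end (top row, right). Next I turn the corners into positions.

```bash
python3 - <<'E'
from h import *
def pts(P,x0,y0,ox,oy,z,n="top"): return np.array([onplane(n,(x-ox+.5)/6-.5+x0,(y-oy+.5)/6-.5+y0,z) for x,y in P])
H=pts([(97,120),(217,101),(232,184),(110,207)],300,140,0,0,.16)
F=pts([(367,78),(460,57),(472,92),(385,120)],195,185,300,0,.115)
L=pts([(418,265),(512,242)],195,185,300,0,.06)
Hs=pts([(110,383),(195,368),(232,452),(148,467)],290,215,0,300,.16,"side")
Fs=pts([(443,367),(476,362),(499,410),(468,420)],250,160,300,300,.115,"side")
Ls=pts([(336,459),(357,518)],250,160,300,300,.055,"side")
np.set_printoptions(precision=4,suppress=True)
for n,P in dict(H=H,F=F,L=L,Hs=Hs,Fs=Fs,Ls=Ls).items():
    print(n,P[:,:2].tolist() if 0 else P[:,:2].round(4).tolist(),P.mean(0),np.linalg.norm(np.diff(P,axis=0),axis=1))
E
```

```text
H [[0.6121, -0.1074], [0.6211, -0.168], [0.578, -0.1739], [0.5671, -0.1125]] [ 0.5946 -0.1405  0.16  ] [0.0613 0.0435 0.0624]
F [[0.5097, 0.2285], [0.5199, 0.1813], [0.5016, 0.1751], [0.4878, 0.2191]] [0.5048 0.201  0.115 ] [0.0483 0.0193 0.0461]
L [[0.421, 0.2089], [0.4324, 0.16]] [0.4267 0.1844 0.06  ] [0.0502]
Hs [[0.5647, -0.1153], [0.6087, -0.1074], [0.6178, -0.1651], [0.5757, -0.1723]] [ 0.5917 -0.14    0.16  ] [0.0446 0.0584 0.0427]
Fs [[0.4856, 0.2278], [0.5061, 0.2318], [0.5161, 0.1844], [0.4969, 0.1759]] [0.5012 0.205  0.115 ] [0.0208 0.0484 0.021 ]
Ls [[0.4189, 0.2162], [0.4295, 0.1599]] [0.4242 0.188  0.055 ] [0.0573]
```

Request:
arm_command([
  [[0.042, -0.016, 0], [0, 0, 0.12], 0],
  [[0.084, -0.032, 0], [0, 0, 0.24], 0],
  [[0.126, -0.048, 0], [0, 0, 0.289], 0],
  [[0.168, -0.064, 0], [0, 0, 0.289], 0],
  [[0.21, -0.08, 0], [0, 0, 0.289], 0],
], squeeze=10)

```text
time: 0.6
tool_pos: [0.3846, -0.3063, 0.2265]
tool_rot: [-3.141, 0.0, 0.164]
contact_force: [1.2, -0.9, 0.1]
opening: 0.0562
grip_force: 0.0
```

```bash
cat >> h.py <<'E'
def go(p,yaw):
    from scipy.spatial.transform import Rotation as Ro
    s=robot.observe(); R=Ro.from_euler("xyz",s["tool_rot"]); 
    d=R.inv().apply(np.array(p)-s["tool_pos"]); r=(R.inv()*Ro.from_euler("xyz",[np.pi,0,yaw])).as_rotvec()
    print(round(s["time"],2),"pos",np.round(s["tool_pos"],4),"rot",np.round(s["tool_rot"],3),"F",np.round(s["contact_force"],1),"shift",np.round(d,4),"turn",np.round(r,3))
E
python3 -c "
from h import *
go([.532,-.150,.20],.165)"
```

```text
0.6 pos [ 0.3846 -0.3063  0.2265] rot [-3.141  0.     0.164] F [ 1.2 -0.9  0.1] shift [ 0.171  -0.1301  0.0265] turn [-0.     0.    -0.001]
```

Request:
arm_command([
  [[0.036, -0.027, 0], [0, 0, 0], 0],
  [[0.072, -0.054, 0], [0, 0, 0], 0],
  [[0.108, -0.081, 0.005], [0, 0, 0], 0],
  [[0.144, -0.108, 0.015], [0, 0, 0], 0],
  [[0.17, -0.13, 0.0265], [0, 0, 0], 0],
])

```text
time: 1.1
tool_pos: [0.5318, -0.1497, 0.1998]
tool_rot: [3.141, -0.001, 0.166]
contact_force: [-0.6, -0.8, -0.7]
opening: 0.0169
grip_force: 0.0
```

Request:
arm_command([
  [[0, 0, 0.015], [0, 0, 0], 0],
  [[0, 0, 0.03], [0, 0, 0], 0],
  [[0, 0, 0.045], [0, 0, 0], 0],
  [[0, 0, 0.05], [0, 0, 0], 0],
  [[0, 0, 0.05], [0, 0, 0], 0],
])

```text
time: 1.6
tool_pos: [0.5297, -0.1516, 0.1494]
tool_rot: [-3.141, 0.002, 0.165]
contact_force: [0.5, -0.5, 0.8]
opening: 0.0002
grip_force: 0.0
```

```bash
python3 -c "
from h import *
go([.532,-.150,.15],.165)
a=snap('top','pics/t1.png');b=snap('side','pics/s1.png')
k=lambda i,x,y:cv2.resize(i[y:y+100,x:x+100,::-1],None,fx=4,fy=4,interpolation=cv2.INTER_CUBIC)
cv2.imwrite('pics/c1.png',np.hstack([k(a,275,120),k(b,270,190)]))"
```

```text
1.6 pos [ 0.5297 -0.1516  0.1494] rot [-3.141e+00  2.000e-03  1.650e-01] F [ 0.5 -0.5  0.8] shift [ 0.0025 -0.0012 -0.0006] turn [-0.001  0.002 -0.   ]
```

View pics/c1.png

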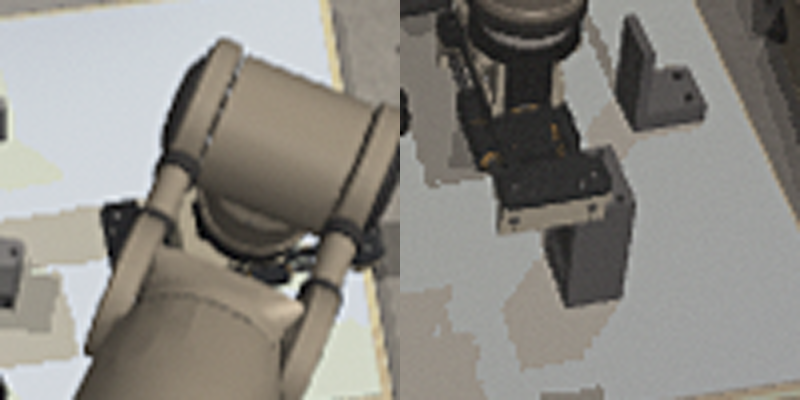

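The side crop shows the gripper in front of the housing's window face with the housing still upright (base at about (590,300)). The fingertips are hidden behind the gripper's body. Now the push.

Request:
arm_command([
  [[0.014, -0.001, 0], [0, 0, 0], 0],
  [[0.026, -0.001, 0], [0, 0, 0], 0],
  [[0.031, -0.001, 0], [0, 0, 0], 0],
  [[0.036, -0.001, 0], [0, 0, 0], 0],
  [[0.041, -0.001, 0], [0, 0, 0], 0],
])

```text
time: 2.2
tool_pos: [0.5706, -0.1442, 0.1506]
tool_rot: [3.141, -0.0, 0.165]
contact_force: [0.2, -0.5, 1.1]
opening: 0.0004
grip_force: 0.2
```

Request:
arm_command([
  [[0.005, 0, 0], [0, 0, 0], 0],
  [[0.01, 0, 0], [0, 0, 0], 0],
  [[0.014, 0, 0], [0, 0, 0], 0],
  [[0.018, 0, 0], [0, 0, 0], 0],
  [[0.018, 0, 0], [0, 0, 0], 0],
])

```text
time: 2.7
tool_pos: [0.5887, -0.141, 0.1501]
tool_rot: [3.142, -0.0, 0.165]
contact_force: [0.8, 0.5, -0.5]
opening: 0.0005
grip_force: 0.0
```

```bash
python3 -c "
from h import *
go([.532,-.150,.15],.165)
b=snap('side','pics/s2.png')
k=lambda i,x,y:cv2.resize(i[y:y+100,x:x+100,::-1],None,fx=4,fy=4,interpolation=cv2.INTER_CUBIC)
cv2.imwrite('pics/c2.png',k(b,270,190))"
```

```text
2.7 pos [ 0.5887 -0.141   0.1501] rot [ 3.142 -0.     0.165] F [ 0.8  0.5 -0.5] shift [-0.0574 -0.0004  0.0001] turn [ 0. -0.  0.]
```

View pics/c2.png

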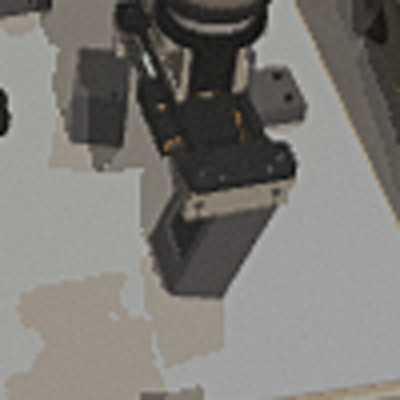

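The side crop shows the housing tilting back with its base still down at about (200,295) and no sliding. I'll carry on past the balance point.

Request:
arm_command([
  [[0.004, 0, 0], [0, 0, 0], 0],
  [[0.008, 0, 0], [0, 0, 0], 0],
  [[0.012, 0, 0], [0, 0, 0], 0],
  [[0.016, 0, 0], [0, 0, 0], 0],
  [[0.019, 0, 0], [0, 0, 0], 0],
])

```text
time: 3.25
tool_pos: [0.6074, -0.1379, 0.1502]
tool_rot: [3.142, -0.0, 0.165]
contact_force: [-0.1, 0.0, 0.2]
opening: 0.0004
grip_force: 0.0
```

Request:
arm_command([
  [[0.003, 0, 0], [0, 0, 0], 0],
  [[0.006, 0, 0], [0, 0, 0], 0],
  [[0.006, 0, 0], [0, 0, 0], 0],
  [[0.006, 0, 0], [0, 0, 0], 0],
  [[0.006, 0, 0], [0, 0, 0], 0],
])

```text
time: 3.75
tool_pos: [0.6128, -0.137, 0.1502]
tool_rot: [3.142, 0.0, 0.165]
contact_force: [0.6, -0.1, -1.0]
opening: 0.0004
grip_force: 0.0
```

```bash
python3 -c "
from h import *
go([.46,.194,.20],.223)
b=snap('side','pics/s3.png')
k=lambda i,x,y:cv2.resize(i[y:y+100,x:x+100,::-1],None,fx=4,fy=4,interpolation=cv2.INTER_CUBIC)
cv2.imwrite('pics/c3.png',k(b,270,190))"
```

```text
3.75 pos [ 0.6128 -0.137   0.1502] rot [3.142 0.    0.165] F [ 0.6 -0.1 -1. ] shift [-0.0964 -0.3516 -0.0498] turn [ 0.     0.    -0.058]
```

View pics/c3.png

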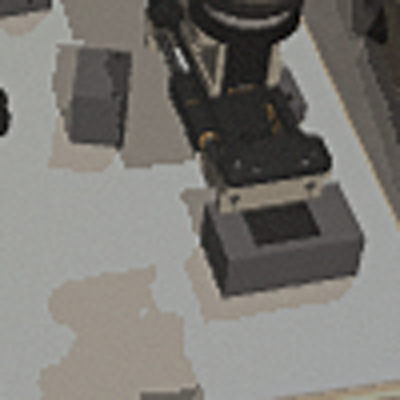

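The side crop shows the housing lying on its back, window up at about (283,224). I'll lift and go over to the bracket.

Request:
arm_command([
  [[0, 0, -0.03], [0, 0, 0], 0],
  [[-0.005, -0.02, -0.07], [0, 0, 0], 0],
  [[-0.015, -0.06, -0.07], [0, 0, -0.03], 0],
  [[-0.025, -0.105, -0.07], [0, 0, -0.058], 0],
  [[-0.036, -0.15, -0.07], [0, 0, -0.058], 0],
])

```text
time: 4.3
tool_pos: [0.552, 0.0061, 0.2206]
tool_rot: [3.141, -0.001, 0.222]
contact_force: [1.1, -0.7, 0.9]
opening: 0.0007
grip_force: 0.0
```

```bash
python3 -c "
from h import *
go([.4723,.196,.20],.223)"
```

```text
4.3 pos [0.552  0.0061 0.2206] rot [ 3.141e+00 -1.000e-03  2.220e-01] F [ 1.1 -0.7  0.9] shift [-0.0359 -0.2028  0.0205] turn [ 0.    -0.001 -0.001]
```

Request:
arm_command([
  [[-0.007, -0.042, 0], [0, 0, 0], 0],
  [[-0.015, -0.085, 0], [0, 0, 0], 0],
  [[-0.023, -0.128, 0], [0, 0, 0], 0],
  [[-0.03, -0.17, 0.01], [0, 0, 0], 0],
  [[-0.036, -0.203, 0.02], [0, 0, 0], 0],
])

```text
time: 4.8
tool_pos: [0.4718, 0.197, 0.2005]
tool_rot: [-3.141, -0.001, 0.224]
contact_force: [1.2, -0.1, -0.2]
opening: 0.0006
grip_force: 0.0
```

Request:
arm_command([
  [[0, 0, 0.01], [0, 0, 0], 0],
  [[0, 0, 0.02], [0, 0, 0], 0],
  [[0, 0, 0.03], [0, 0, 0], 0],
  [[0, 0, 0.03], [0, 0, 0], 0],
  [[0, 0, 0.03], [0, 0, 0], 0],
])

```text
time: 5.3
tool_pos: [0.4733, 0.1941, 0.1701]
tool_rot: [3.141, 0.0, 0.221]
contact_force: [0.4, 0.6, 1.0]
opening: 0.0004
grip_force: 0.0
```

```bash
python3 -c "
from h import *
go([.4723,.196,.104],.223)
b=snap('side','pics/s4.png')
k=lambda i,x,y:cv2.resize(i[y:y+100,x:x+100,::-1],None,fx=4,fy=4,interpolation=cv2.INTER_CUBIC)
cv2.imwrite('pics/c4.png',k(b,230,130))"
```

```text
5.3 pos [0.4733 0.1941 0.1701] rot [3.141 0.    0.221] F [0.4 0.6 1. ] shift [-0.0005 -0.002   0.0661] turn [ 0.     0.    -0.002]
```

View pics/c4.png

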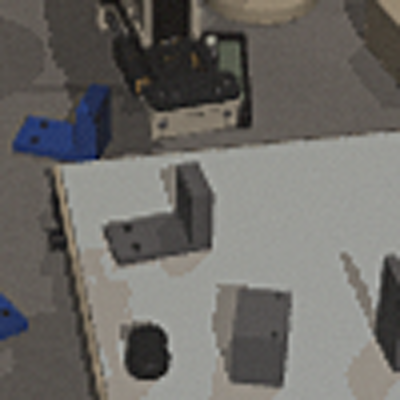

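The side crop shows the bracket untouched, with its foot top at about (193,172), and the gripper above it. The fingertips are again hidden behind the gripper's body. I'll lower and push.

Request:
arm_command([
  [[0, -0.002, 0.02], [0, 0, 0], 0],
  [[0, -0.002, 0.04], [0, 0, 0], 0],
  [[0, -0.002, 0.055], [0, 0, 0], 0],
  [[0, -0.002, 0.065], [0, 0, 0], 0],
  [[0, -0.002, 0.065], [0, 0, 0], 0],
])

```text
time: 5.85
tool_pos: [0.4721, 0.1966, 0.1044]
tool_rot: [3.141, 0.002, 0.222]
contact_force: [-0.4, -0.2, -0.2]
opening: 0.0005
grip_force: 0.0
```

Request:
arm_command([
  [[0.004, 0, 0], [0, 0, 0], 0],
  [[0.008, 0, 0], [0, 0, 0], 0],
  [[0.012, 0, 0], [0, 0, 0], 0],
  [[0.016, 0, 0], [0, 0, 0], 0],
  [[0.02, 0, 0], [0, 0, 0], 0],
])

```text
time: 6.35
tool_pos: [0.4924, 0.2016, 0.1055]
tool_rot: [3.142, -0.001, 0.223]
contact_force: [0.2, -0.5, 0.3]
opening: 0.0004
grip_force: 0.3
```

Request:
arm_command([
  [[0.004, 0, 0], [0, 0, 0], 0],
  [[0.008, 0, 0], [0, 0, 0], 0],
  [[0.012, 0, 0], [0, 0, 0], 0],
  [[0.016, 0, 0], [0, 0, 0], 0],
  [[0.018, 0, 0], [0, 0, 0], 0],
])

```text
time: 6.85
tool_pos: [0.5099, 0.2055, 0.1051]
tool_rot: [3.141, -0.0, 0.223]
contact_force: [-1.0, -0.1, 0.7]
opening: 0.0004
grip_force: 0.1
```

```bash
python3 -c "
from h import *
go([.4723,.196,.104],.223)
b=snap('side','pics/s5.png')
k=lambda i,x,y:cv2.resize(i[y:y+100,x:x+100,::-1],None,fx=4,fy=4,interpolation=cv2.INTER_CUBIC)
cv2.imwrite('pics/c5.png',k(b,230,130))"
```

```text
6.85 pos [0.5099 0.2055 0.1051] rot [ 3.141 -0.     0.223] F [-1.  -0.1  0.7] shift [-0.0387  0.0009  0.0011] turn [ 0. -0. -0.]
```

View pics/c5.png

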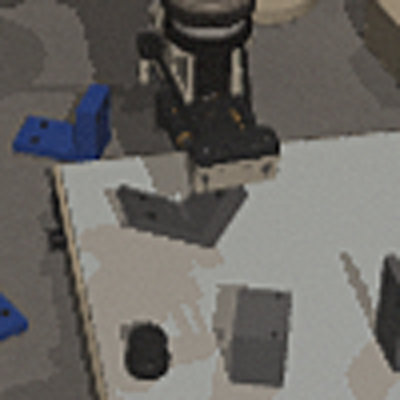

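The side crop shows the bracket tipping (about 27°) about its corner edge, which is still at (212,247). I'll keep pushing.

Request:
arm_command([
  [[0.004, 0, 0], [0, 0, 0], 0],
  [[0.008, 0, 0], [0, 0, 0], 0],
  [[0.012, 0, 0], [0, 0, 0], 0],
  [[0.016, 0, 0], [0, 0, 0], 0],
  [[0.019, 0, 0], [0, 0, 0], 0],
])

```text
time: 7.4
tool_pos: [0.5284, 0.2097, 0.1052]
tool_rot: [3.142, -0.0, 0.223]
contact_force: [-0.1, -0.1, -0.4]
opening: 0.0005
grip_force: 0.0
```

Request:
arm_command([
  [[0.003, 0, 0], [0, 0, 0], 0],
  [[0.006, 0, 0], [0, 0, 0], 0],
  [[0.009, 0, 0], [0, 0, 0], 0],
  [[0.011, 0, 0], [0, 0, 0], 0],
  [[0.012, 0, 0], [0, 0, 0], 0],
])

```text
time: 7.9
tool_pos: [0.5399, 0.2123, 0.1052]
tool_rot: [3.141, -0.0, 0.223]
contact_force: [0.0, 0.5, -0.0]
opening: 0.0002
grip_force: 0.0
```

```bash
python3 -c "
from h import *
go([.4723,.196,.104],.223)
b=snap('side','pics/s6.png')
k=lambda i,x,y:cv2.resize(i[y:y+100,x:x+100,::-1],None,fx=4,fy=4,interpolation=cv2.INTER_CUBIC)
cv2.imwrite('pics/c6.png',k(b,230,130))"
```

```text
7.9 pos [0.5399 0.2123 0.1052] rot [ 3.141 -0.     0.223] F [ 0.   0.5 -0. ] shift [-0.0695  0.001   0.0012] turn [ 0. -0. -0.]
```

View pics/c6.png

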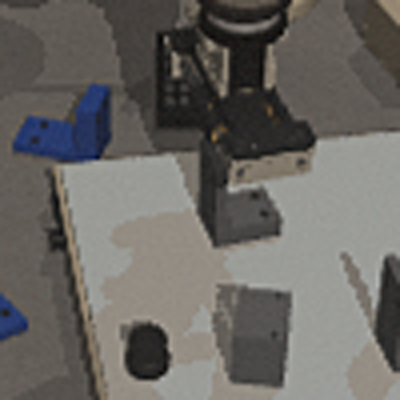

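The side crop shows the bracket standing on its foot with its corner at about (215,243). I'll lift straight up and clear the view.

Request:
arm_command([
  [[0.001, 0, -0.015], [0, 0, 0], 0],
  [[0.001, 0, -0.045], [0, 0, 0], 0],
  [[0.001, 0, -0.085], [0, 0, 0], 0],
  [[0.001, 0, -0.12], [0, 0, 0], 0],
  [[0.001, 0, -0.14], [0, 0, 0], 0],
])

```text
time: 8.45
tool_pos: [0.5414, 0.2127, 0.2486]
tool_rot: [3.142, -0.004, 0.223]
contact_force: [0.2, 0.9, 0.5]
opening: 0.0003
grip_force: 0.0
```

Request:
arm_command([
  [[-0.02, 0.035, 0], [0, 0, 0], 0],
  [[-0.05, 0.07, 0], [0, 0, 0], 0],
  [[-0.08, 0.11, 0], [0, 0, 0], 0],
  [[-0.11, 0.15, 0], [0, 0, 0], 0],
  [[-0.14, 0.19, 0], [0, 0, 0], 0],
])

```text
time: 8.95
tool_pos: [0.4449, -0.0051, 0.2453]
tool_rot: [3.141, -0.0, 0.224]
contact_force: [0.2, -0.9, 0.0]
opening: 0.0004
grip_force: 0.0
```

Request:
arm_command([
  [[-0.01, 0.045, 0], [0, 0, 0], 0],
  [[-0.02, 0.09, 0], [0, 0, 0], 0],
  [[-0.03, 0.135, 0], [0, 0, 0], 0],
  [[-0.04, 0.18, 0], [0, 0, 0], 0],
  [[-0.05, 0.225, 0], [0, 0, 0], 0],
])

```text
time: 9.45
tool_pos: [0.4466, -0.2361, 0.2455]
tool_rot: [3.141, -0.0, 0.223]
contact_force: [0.4, 0.2, 0.6]
opening: 0.0005
grip_force: 0.0
```

Request:
arm_command([
  [[-0.01, 0.045, 0], [0, 0, 0], 0],
  [[-0.02, 0.09, 0], [0, 0, 0], 0],
  [[-0.03, 0.135, 0], [0, 0, 0], 0],
  [[-0.04, 0.18, 0], [0, 0, 0], 0],
  [[-0.05, 0.2, 0], [0, 0, 0], 0],
])

```text
time: 9.95
tool_pos: [0.4418, -0.4438, 0.2444]
tool_rot: [3.141, 0.0, 0.221]
contact_force: [1.1, -0.0, -0.4]
opening: 0.0004
grip_force: 0.0
```

```bash
python3 -c "
from h import *
go([.4723,.196,.104],.223)
a=snap('top','pics/t7.png');b=snap('side','pics/s7.png')
k=lambda i,x,y,w,h:cv2.resize(i[y:y+h,x:x+w,::-1],(400,400*h//w),interpolation=cv2.INTER_CUBIC)
cv2.imwrite('pics/c7.png',np.hstack([k(a,165,90,220,220),k(b,190,120,220,220)]))"
```

```text
9.95 pos [ 0.4418 -0.4438  0.2444] rot [3.141 0.    0.221] F [ 1.1 -0.  -0.4] shift [ 0.1698 -0.6177  0.14  ] turn [ 0.001  0.    -0.002]
```

View pics/c7.png

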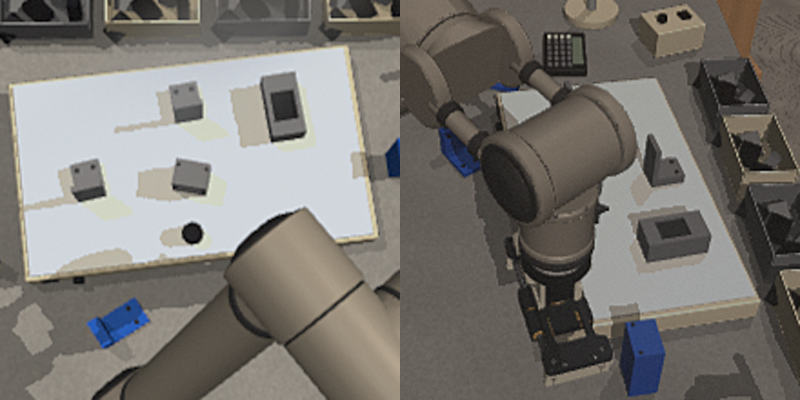

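The crop's top view shows the housing on its back, window up, at (285,105). The bracket stands on its foot at (88,180), and the other parts are in their places.

```bash
python3 -c "
from cell import robot
print(robot.hand_in())"
```

```text
the job is handed in; nothing more can be done
None
```

The tall housing lies on its back with its window up, the bracket stands on its foot, the other parts look undisturbed in the last pictures, and the job was handed in at about 10 s (the hand-in gave no verdict).

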